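Set the chip feeder's gate with the feeler gauge

TASK

Set the chip feeder's gate to the 5 mm feeler gauge. The gauge's handle is sunk in its fitted case, so lift it out by the bare blade, put it down and take it again by the handle; then slide the blade along the deck under the gate without forcing it (raise the gate by its knob if the blade will not go in) and, with the blade under it, press the gate down until you feel it rest on the blade. Draw the gauge out without shifting the gate and leave it lying flat on the middle of the rubber mat, with the lammers and the roulette marker left where they are.

Things in the scene. Friction and masses are not known exactly. Their poses are not given: they have to be found in the camera images.
- gauge: feeler gauge, 165 mm, 0.15 kg, loose: bare steel blade 5 mm thick, 30 mm wide, square-ended, with a black handle bar (18 wide, 26 high, 65 long) at one end. Origin: middle of its flat underside; x to the blade's tip, y across, z up. Blade x = -18 to +82.5 mm, handle x = -82.5 to -17.5 mm, balance point near x = +13. Starts in the case, underside 14 mm above the cart top.
- gauge_handle (a point): centre of the top of the gauge's handle: x = -50 mm, z = 26 mm in the gauge's frame. Hold the gauge here, across the 18 mm width, to work it in the lane.
- gauge_tip (a point): middle of the lower edge of the gauge blade's tip (x = +82.5 mm, z = 0 in the gauge's frame).
- case: open fitted gauge case, grey plastic, 190 x 72 mm, fixed; origin at the centre of its underside, x as the gauge's. x -95 to -20 mm: block 40 mm high, the handle sunk flush in it with 1.5 mm clearance (lift straight up 30 mm to free it). x +52 to +95: block 26 mm high round the tip. Between: finger gap, floor 4 mm high, open at both sides.
- case_gap (a point): centre of the case's finger gap (x = +16 mm), at the height of the blade's underside, 14 mm above the cart top. Only here can the gauge be gripped in the case: across the bare blade's 30 mm width; fingertips may pass below the blade.
- feeder: chip feed unit, fixed, 310 x 110 mm with a short outfeed chute at its far end, flat steel deck 40 mm above the cart top. Origin: centre of its underside; x along the lane, z up. Deck bare from x = -155 to +20 mm. Then guide rails 12 mm high, 44 mm apart inside, to x = +125; fingers round the bare blade do not fit between them. Roller over the lane from x = 102, 7 mm up.
- gate_line (a point): point on the deck (z = 40 mm) in the middle of the lane straight below the gate plate, x = +65 mm in the feeder's frame. The plate is 4 mm thick along x, 42 mm wide. It hangs in a bridge (x = 53 to 77, y = -46 to +46) whose top is 62 mm above the deck; beside it a motor box, top 66 mm above the cart, x = 50 to 140, y = 56 to 104.
- gate: the gate: upright steel plate that slides vertically in the bridge; origin at the middle of its lower edge, so its height above gate_line is the gap (0 = shut, 20 mm = fully raised). Friction of about 4 N holds it where it is left (about 6 N to raise, 3 N to lower). Found anywhere from 1.5 to 13 mm open.
- gate_knob (a point): centre of the top of the gate's round black knob, 26 mm diameter, 18 mm high, on an 8 mm stem; it moves with the gate, straight above the gate plate. Its top is 94 mm plus the gap above the deck, its underside 14 mm plus the gap above the bridge.
- mat: the rubber counter mat, 220 x 100 mm, 3 mm thick, fixed on the cart top and empty; origin at the centre of its underside, x along its length.
- lammer0: bystander: flat plastic lammer disc, 32 mm diameter, 5 mm thick, loose on the cart; origin at the centre of its underside. Leave it alone.
- lammer1: bystander: flat plastic lammer disc, 32 mm diameter, 5 mm thick, loose on the cart; origin at the centre of its underside. Leave it alone.
- lammer2: bystander: flat plastic lammer disc, 32 mm diameter, 5 mm thick, loose on the cart; origin at the centre of its underside. Leave it alone.
- marker: bystander: upright acrylic roulette marker, 38 mm foot, 78 mm tall; origin at the centre of its underside. Leave it alone.
There are look-alikes about, which are no part of the job. Of the things that look like the gauge, the middle-sized one is meant.

How it is judged:
By the outcome, as a careful person would: the job done as asked, in the order asked, and still so for the second after the job is handed in, with the robot touching nothing.
It also fails if it takes over 70 s, if anything falls off the work surface, if the arm or the gripper's body presses on something with over 40 N, if the wrist force passes 120 N, or if a joint passes its speed limit or range.

ROBOT

A 7-joint arm with a two-finger parallel gripper is mounted at the origin on the work surface. World frame = base frame: x ahead of the robot, y to its left, z up, the work surface at z = 0. Lengths are in m, angles in rad, forces in N, time in s.
With the tool pointing down it reaches from about 0.4 to 0.85 m from the base axis. Payload 10.4 kg.
Tool frame: the origin (TCP) lies between the finger pads; the fingertips stand 14 mm ahead of it and the grasp point (between the pads) lies 5 mm behind it (r.finger_overhang is the z of the fingertips in the tool frame, in m); z points along the fingers, y is the line along which they close (so a half turn about z gives the same grasp; the last joint's range is limited). The gripper opens to 87 mm and grips with 3 to 60 N. Pads are 19 mm wide; open, the fingers measure 117 mm over their backs; the gripper's body (75 mm by 190 mm) begins 51 mm behind the grasp point.
Start: joints at [-0.023, 0.332, -0.065, 1.46, 0.022, 1.35, -0.088], TCP at [0.625, 0, 0.237] pointing down, gripper open.
Joint ranges: [-2.6, 2.6], [-0.5, 2.12], [-1.47, 1.34], [0.16, 2.42], [-1.27, 4.41], [0.06, 2.06], [-2.6, 2.6]. Speed limits (rad/s): [2.22, 2.22, 2.79, 2.79, 3.14, 3.14, 3.14].

INTERFACE

Orientations are given as a unit quaternion [x, y, z, w].
In Python, from bench import r, optics gives the robot as it stands.
- The arm moves only by the shell command python3 -m pendant 'ROWS' [FORCE]. ROWS is JSON, a list of rows, each a list of 7 numbers: the closure, from -1 (fully open) to 1 (shut), then the shift along the tool's x, y, z scaled (see below), then the turn, a rotation vector about the tool's x, y, z scaled (see below). In form: [[grip, x, y, z, rx, ry, rz], ...]. A call has 1 to 8 rows; each row is the pose to reach, as a shift and turn from the pose commanded when the call began, along the tool's axes at that moment; what a row does not reach only later rows make up. The controller multiplies each number of a shift by 0.3 m and each number of a turn by 120 degrees. A row lasts 1/8 s, in which the tool goes at most 62.5 mm and 10.7 degrees, less where a joint would pass 70% of its speed; a pose out of reach is approached as far as the arm can. A call with a number of a shift or a turn outside -1 to 1 is refused whole. A call with a gripper value outside its range is refused whole. The fingers move at their own pace and stop on an object; FORCE is the grip in N (left out, the last holds). Time passes only in rows, so rows that repeat a pose let the fingers close. It gives the time, the measured TCP pose, the force, the opening and the grip force at its end, in the units of the state.
- r.read_state(): the state, without advancing time (a new reading comes with each control period).
- optics.camera(name): name is "scene" or "side" or "wrist"; returns a dict with "pixels" (420x560x3 uint8, red, green, blue), "vfov" (degrees; the focal length in pixels is half the picture's height over the tangent of half this angle, whatever the lens; pixels are square), "cx", "cy" (the principal point, pixels), "rvec" (rotation vector, rad) and "tvec" (3), from world to camera coordinates, as OpenCV has them. Camera axes: x right, y down, z forward; pixel columns grow to the right and rows downward; lengths in m; the calibration is good to about 2 mm. A picture is of the moment at which its call begins. There is no depth.
- r.close_job(): hands the job in; it is judged then, once.
The state is a dict: "time": time; "joint_positions": joint angles; "joint_vel": joint speeds; "joint_torque": joint torques, N m; "ee_pos": TCP position; "eef_rot": TCP orientation; "ft_force": force on the tool from outside, world axes, zero at the start; "torque": the same for the moment, N m; "width": finger opening in m; "grip_force": force on a finger pad.
Only numpy, scipy, OpenCV 4.12 (cv2) and the standard library are available. Lean on these libraries where they do the work, as an engineer would, in place of code of your own. Each camera call takes 0.05 s, during which the arm holds its last target. There are 200 camera calls.

## Working session

There is one attempt and no reset: what is moved stays moved. The work goes in short steps, Python scripts to look and compute and a shell command to move; the robot and the scene stay as the last step left them, time stands still between calls to the robot, and variables do not carry over. Pictures are saved under pics/ and viewed, at most 10 in all, crops included, and the job is handed in when it is done.

```bash
ls; mkdir -p pics; python3 - <<'E'
from bench import r, optics
import cv2,pickle,numpy as np
d={}
for n in("scene","side","wrist"):
    c=optics.camera(n);d[n]=c;cv2.imwrite(f"pics/{n}0.png",c["pixels"][:,:,::-1]);print(n,c["vfov"],c["cx"],c["cy"],c["rvec"],c["tvec"],[k for k in c])
pickle.dump(d,open("c0.pkl","wb"))
print(r.read_state())
E
```

```text
pics
scene 50.43136059022551 282.05246802675424 205.7024613399872 [ 0.8193403   2.53242284 -1.11342067] [ 0.32764439 -0.11498945  1.43164359] ['pixels', 'vfov', 'cx', 'cy', 'rvec', 'tvec']
side 49.08333180096439 274.91157874557405 208.8540465539573 [ 2.1700448  -0.56536226  0.29954134] [-0.37409786  0.21608255  1.02490016] ['pixels', 'vfov', 'cx', 'cy', 'rvec', 'tvec']
wrist 59.56632726375564 275.75945674558136 211.3198057083162 [-2.89110563e+00  7.98840432e-05  2.69545153e-03] [-0.62459448 -0.03071243  0.38934115] ['pixels', 'vfov', 'cx', 'cy', 'rvec', 'tvec']
{'time': 0.15, 'joint_positions': array([-0.02259065,  0.33271453, -0.0646956 ,  1.46073044,  0.02158046,
        1.34989576, -0.08848591]), 'joint_vel': array([-5.20167185e-04, -2.39482335e-03, -8.28759287e-04, -2.90052770e-03,
       -5.72039561e-04, -4.76894162e-05, -8.02120261e-04]), 'joint_torque': array([ 1.82067095e-03, -6.23630190e+01,  2.54254905e-02, -3.90143681e+01,
       -6.11935230e-02,  3.71907104e-02, -1.53469024e-06]), 'ee_pos': array([ 6.24729779e-01, -1.24928353e-06,  2.35952853e-01]), 'eef_rot': array([ 7.07102151e-01,  7.07111215e-01, -3.82079706e-04, -3.62877028e-04]), 'ft_force': array([ 0.57082489,  0.14494399, -0.2411684 ]), 'torque': array([0.06268512, 0.02314618, 0.02084478]), 'grip_force': 0.0, 'width': 0.08730318363256494}
```

View pics/scene0.png

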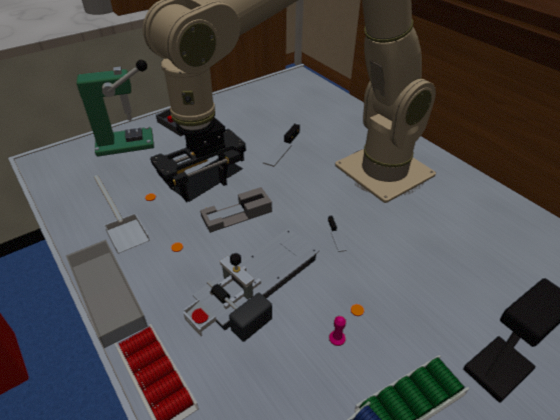

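View pics/side0.png

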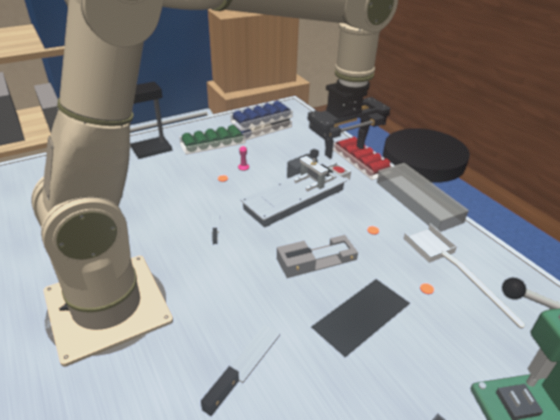

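The scene view shows the case at about (237,208), the feeder at (250,285), the arm covering the mat. The side view shows the case at (317,255), the mat at (362,316), the feeder at (295,190) and look-alike gauges at (214,235) and (225,390).

```bash
cat > h.py <<'E'
import numpy as np,cv2,pickle
from bench import r,optics
def K(c):
    f=c["pixels"].shape[0]/2/np.tan(np.radians(c["vfov"])/2)
    return np.array([[f,0,c["cx"]],[0,f,c["cy"]],[0,0,1.]])
def ray(c,uv):
    R=cv2.Rodrigues(np.array(c["rvec"],float))[0];t=np.array(c["tvec"],float)
    d=R.T@np.linalg.inv(K(c))@np.array([uv[0],uv[1],1.]);return -R.T@t,d
def onz(c,uv,z):
    o,d=ray(c,uv);return o+d*(z-o[2])/d[2]
def proj(c,P):
    return cv2.projectPoints(np.array(P,float).reshape(-1,1,3),np.array(c["rvec"],float),np.array(c["tvec"],float),K(c),None)[0].reshape(-1,2)
def tri(obs):
    A=np.zeros((3,3));b=np.zeros(3)
    for c,uv in obs:
        o,d=ray(c,uv);d=d/np.linalg.norm(d);M=np.eye(3)-np.outer(d,d);A+=M;b+=M@o
    return np.linalg.solve(A,b)
def snap(n,name=None):
    c=optics.camera(n)
    if name: cv2.imwrite(f"pics/{name}.png",c["pixels"][:,:,::-1]);pickle.dump(c,open(name+".pkl","wb"))
    return c
E
python3 - <<'E'
from h import *
d=pickle.load(open("c0.pkl","rb"))
def crop(c,x,y,w,h,s): return cv2.resize(c["pixels"][y:y+h,x:x+w,::-1],None,fx=s,fy=s,interpolation=cv2.INTER_CUBIC)
a=crop(d["side"],235,140,200,150,4)
cv2.imwrite("pics/sidecrop.png",a)
b=crop(d["scene"],170,180,160,150,4);cv2.imwrite("pics/scenecrop.png",b)
print("side case",onz(d["side"],(317,255),.03),"mat",onz(d["side"],(362,316),.003),"knob",tri([(d["scene"],(236,258)),(d["side"],(314,154))]))
print(onz(d["side"],(244,206),.04),onz(d["scene"],(318,252),.04),onz(d["scene"],(200,316),.04))
E
```

```text
side case [ 0.48350697 -0.11359948  0.03      ] mat [ 0.47949979 -0.30030948  0.003     ] knob [0.63700889 0.14524337 0.13598557]
[0.41005951 0.13634627 0.04      ] [0.42069148 0.17390607 0.04      ] [0.74959366 0.16751295 0.04      ]
```

View pics/sidecrop.png

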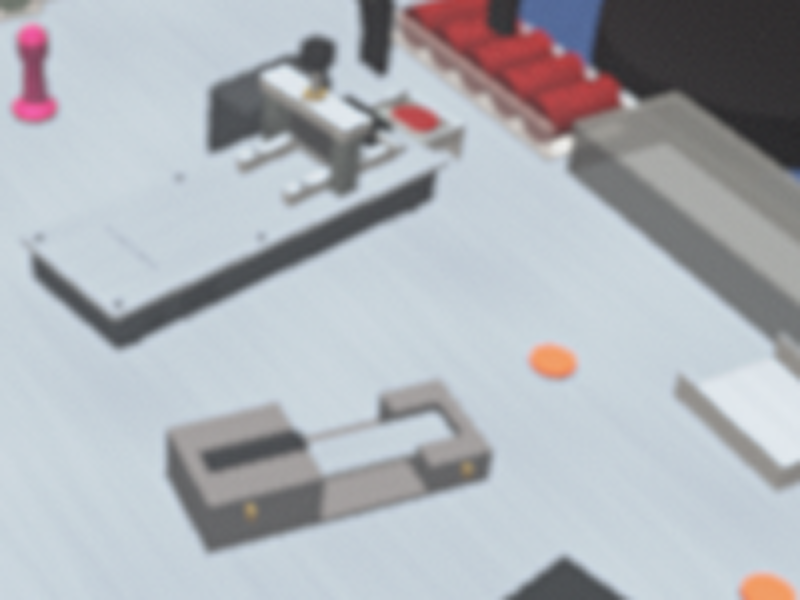

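View pics/scenecrop.png

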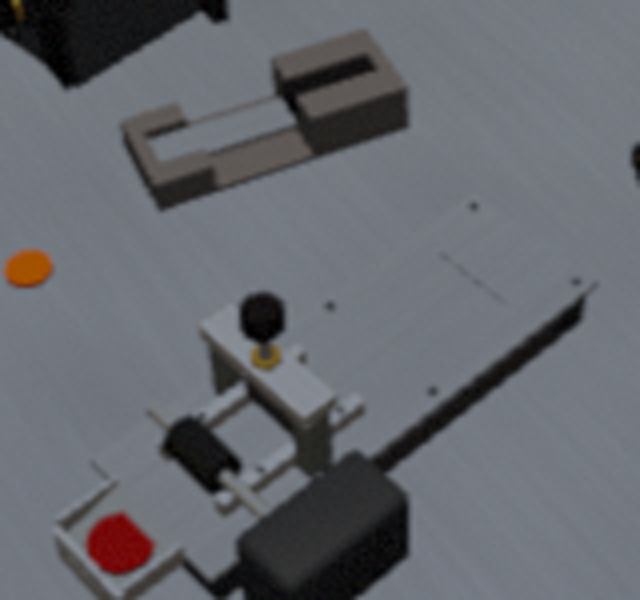

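```bash
python3 - <<'E'
from h import *
d=pickle.load(open("c0.pkl","rb"));S,C=d["side"],d["scene"]
s=lambda u,v:(S,(235+(u+.5)/4-.5,140+(v+.5)/4-.5)); c=lambda u,v:(C,(170+(u+.5)/4-.5,180+(v+.5)/4-.5))
np.set_printoptions(precision=4,suppress=True)
def P(n,a,z): print(n,onz(*a,z))
for i,(a,b) in enumerate([((38,238),(575,282)),((118,303),(474,206)),((180,177),(432,390)),((262,236),(330,306))]):
    P("scr s",s(*a),.04);P("scr c",c(*b),.04);print("  tri",tri([s(*a),c(*b)]))
for a in[(28,242),(118,318),(435,172)]:P("deck",s(*a),.04)
P("deckc",c(597,285),.04)
for a,b in[((168,430),(408,88)),((275,403),(300,120)),((207,507),(368,30))]:
    P("blk s",s(*a),.04);P("blk c",c(*b),.04);print("  tri",tri([s(*a),c(*b)]))
for a,b in[((440,382),(160,180)),((490,452),(122,122)),((380,397),(215,160))]:
    P("tip s",s(*a),.026);P("tip c",c(*b),.026);print("  tri",tri([s(*a),c(*b)]))
print("knob",tri([s(317,52),c(263,317)]))
img=S["pixels"].astype(int);m=((img.max(2)<75)*255).astype(np.uint8);m[:270]=0;m[:,:305]=0;m[:,420:]=0;m[360:]=0
ct=max(cv2.findContours(m,0,2)[0],key=cv2.contourArea);q=cv2.approxPolyDP(ct,5,True).reshape(-1,2);print(q)
w=np.array([onz(S,p,.003)[:2] for p in q]);print(w,w.mean(0))
print(proj(d["wrist"],[[.48,-.11,.03]]))
E
```

```text
scr s [0.4246 0.1646 0.04  ]
scr c [0.4261 0.1623 0.04  ]
  tri [0.4253 0.1631 0.0405]
scr s [0.4386 0.0738 0.04  ]
scr c [0.438  0.0717 0.04  ]
  tri [0.4383 0.0726 0.0409]
scr s [0.5495 0.1826 0.04  ]
scr c [0.549  0.1794 0.04  ]
  tri [0.5491 0.1806 0.0413]
scr s [0.5635 0.0921 0.04  ]
scr c [0.5621 0.0891 0.04  ]
  tri [0.5626 0.0903 0.0414]
deck [0.4164 0.1637 0.04  ]
deck [0.431  0.0598 0.04  ]
deck [0.7183 0.0989 0.04  ]
deckc [0.4165 0.1723 0.04  ]
blk s [ 0.4055 -0.0511  0.04  ]
blk c [ 0.4066 -0.0484  0.04  ]
  tri [ 0.406  -0.0497  0.0387]
blk s [ 0.4766 -0.0615  0.04  ]
blk c [ 0.4861 -0.0647  0.04  ]
  tri [ 0.4816 -0.0628  0.0389]
blk s [ 0.3924 -0.1199  0.04  ]
blk c [ 0.3939 -0.1173  0.04  ]
  tri [ 0.3931 -0.1187  0.0386]
tip s [ 0.5906 -0.0823  0.026 ]
tip c [ 0.5875 -0.0825  0.026 ]
  tri [ 0.5888 -0.0826  0.0268]
tip s [ 0.5781 -0.1508  0.026 ]
tip c [ 0.5809 -0.1485  0.026 ]
  tri [ 0.5798 -0.1497  0.0244]
tip s [ 0.548  -0.0758  0.026 ]
tip c [ 0.5475 -0.0777  0.026 ]
  tri [ 0.5476 -0.0767  0.0269]
knob [0.6396 0.1486 0.138 ]Traceback (most recent call last):
  File "<stdin>", line 16, in <module>
ValueError: max() iterable argument is empty
```

View pics/wrist0.png

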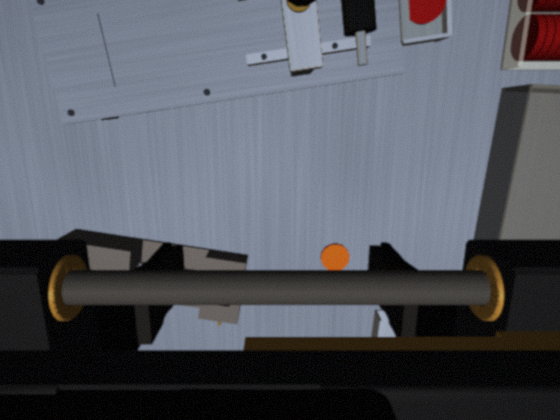

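The wrist view shows the feeder deck at the top left with screws at (71,113) and (207,92), the bridge at (303,35), and the case half-hidden at (150,270). Next I measure the mat and work out the first move.

```bash
cat >> h.py <<'E'
from scipy.spatial.transform import Rotation as Ro
np.set_printoptions(precision=4,suppress=True)
def go(x,y,z,yaw):
    """row numbers from present measured pose to TCP x,y,z pointing down with tool x at yaw deg"""
    s=r.read_state();R0=Ro.from_quat(s["eef_rot"]).as_matrix();a=np.radians(yaw)
    R1=np.array([[np.cos(a),np.sin(a),0],[np.sin(a),-np.cos(a),0],[0,0,-1]])
    sh=R0.T@(np.array([x,y,z])-s["ee_pos"])/.3; tu=np.degrees(Ro.from_matrix(R0.T@R1).as_rotvec())/120
    print("row",np.round(sh,4),np.round(tu,4))
FO=np.array([.5773,.1368]);FY=8.1
def lane(x,y=0):
    a=np.radians(FY);return FO+np.array([np.cos(a)*x-np.sin(a)*y,np.sin(a)*x+np.cos(a)*y])
E
python3 - <<'E'
from h import *
d=pickle.load(open("c0.pkl","rb"));S=d["side"]
print("cam",ray(d["wrist"],(280,210))[0], S["pixels"][316,362],r.finger_overhang)
img=S["pixels"].astype(int);m=((img.max(2)<95)*255).astype(np.uint8);m[:272]=0;m[:,:305]=0;m[:,418:]=0;m[360:]=0
ct=max(cv2.findContours(m,0,2)[0],key=cv2.contourArea);q=cv2.boxPoints(cv2.minAreaRect(ct))
q=cv2.approxPolyDP(ct,6,True).reshape(-1,2);print(q)
w=np.array([onz(S,p,.003)[:2] for p in q]);print(w,w.mean(0))
go(.5077,-.1029,.16,-9.8)
E
```

```text
cam [0.6253 0.0666 0.3837] [73 76 80] 0.014
[[407 303]
 [375 281]
 [313 327]
 [345 355]]
[[ 0.5922 -0.3202]
 [ 0.5723 -0.2318]
 [ 0.3688 -0.273 ]
 [ 0.3871 -0.3627]] [ 0.4801 -0.297 ]
row [-0.343  -0.3898  0.2536] [-0.0004  0.0004  0.8317]
```

```bash
python3 -m pendant '[[-1,-0.17,-0.2,0.1,0,0,0.3],[-1,-0.343,-0.39,0.2,0,0,0.5],[-1,-0.343,-0.39,0.25,0,0,0.83],[-1,-0.343,-0.39,0.25,0,0,0.83],[-1,-0.343,-0.39,0.25,0,0,0.83],[-1,-0.343,-0.39,0.25,0,0,0.83],[-1,-0.343,-0.39,0.25,0,0,0.83],[-1,-0.343,-0.39,0.25,0,0,0.83]]' 20
python3 -m pendant '[[-1,0,0,0,0,0,0.16],[-1,0,0,0,0,0,0.16],[-1,0,0,0,0,0,0.16]]'
python3 - <<'E'
from h import *
d={n:snap(n,n+"1") for n in("wrist","scene","side")}
def crop(c,x,y,w,h,s): return cv2.resize(c["pixels"][y:y+h,x:x+w,::-1],None,fx=s,fy=s,interpolation=cv2.INTER_CUBIC)
a=crop(d["side"],270,140,100,75,5);b=crop(d["scene"],215,245,60,75,5)
w=cv2.resize(d["wrist"]["pixels"][:,:,::-1],(500,375))
o=np.zeros((600,800,3),np.uint8)
o[:225,:300]=cv2.resize(a,(300,225));o=np.zeros((375,800,3),np.uint8)
cv2.imwrite("pics/m1.png",np.hstack([a,b]));go(.5077,-.1029,.16,-9.8)
print(proj(d["wrist"],[[.5077,-.1029,.019]]))
E
```

```text
time: 1.15
ee_pos: [0.5078, -0.1028, 0.1614]
eef_rot: [0.999, 0.032, -0.0, -0.0]
ft_force: [0.3, -0.7, 0.1]
width: 0.0867
grip_force: 0.0
time: 1.52
ee_pos: [0.5079, -0.1028, 0.1614]
eef_rot: [0.991, -0.131, -0.0, 0.0]
ft_force: [0.2, 0.7, -0.4]
width: 0.087
grip_force: 0.0
row [-0.0008  0.0004  0.0049] [-0.     0.    -0.043]
[[275.0324 203.9042]]
```

View pics/m1.png

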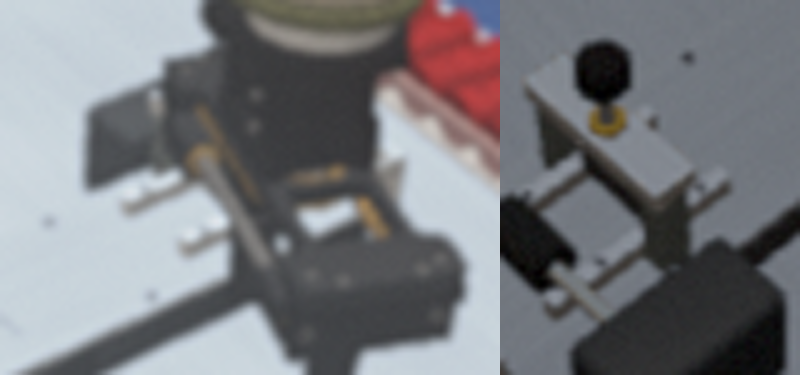

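View pics/wrist1.png

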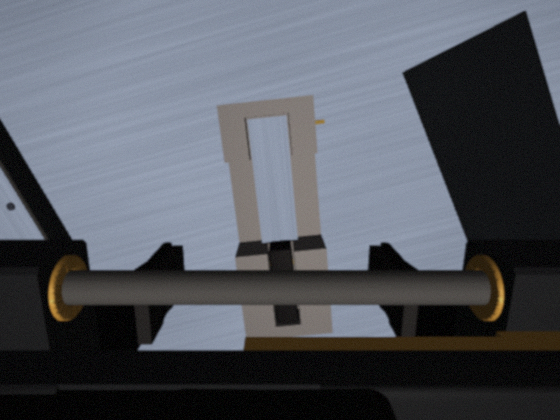

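The wrist view shows the blade in the finger gap, edges from (246,118)–(260,241) and (289,113)–(297,241), with the handle between (269,249) and (299,324). The scene crop shows knob and gold collar on the bridge.

```bash
python3 - <<'E'
from h import *
w=pickle.load(open("wrist1.pkl","rb"))
for n,uv,z in[("tipL",(247,118),.019),("tipR",(288.5,113.5),.019),("gapL",(260,241),.019),("gapR",(297,241),.019),("hFL",(269,249),.04),("hFR",(292,248),.04),("hBL",(276,326),.04),("hBR",(299,324),.04),("caseL",(218,106),.026),("caseR",(313,96),.026)]:
    print(n,onz(w,uv,z)[:2])
d=pickle.load(open("c0.pkl","rb"));S,C=d["side"],d["scene"]
s=lambda u,v:(S,(235+(u+.5)/4-.5,140+(v+.5)/4-.5))
C1=pickle.load(open("scene1.pkl","rb"));c=lambda u,v:(C1,(215+u/5-.4,245+v/5-.4))
print("collar",onz(*s(316,95),.103),onz(*c(107,121),.103),"tri",tri([s(316,95),c(107,121)]))
g=np.array([*lane(.065),0]);print("gate",g)
for a in(s(317,52),c(103,72)):
    o,dd=ray(*a);A=np.stack([dd,[0,0,-1.]],1);x=np.linalg.lstsq(A,g-o,rcond=None)[0];print("knob mid z",x[1],"miss",np.linalg.norm(A@x-(g-o)))
go(.5077,-.1029,.06,-9.8)
E
```

```text
tipL [ 0.5786 -0.0998]
tipR [ 0.5735 -0.1314]
gapL [ 0.4803 -0.0825]
gapR [ 0.4723 -0.1123]
hFL [ 0.4789 -0.0903]
hFR [ 0.475  -0.1077]
hBL [ 0.4126 -0.078 ]
hBR [ 0.4095 -0.0968]
caseL [ 0.5923 -0.0819]
caseR [ 0.5809 -0.1517]
collar [0.6402 0.1472 0.103 ] [0.6399 0.1469 0.103 ] tri [0.64   0.147  0.1032]
gate [0.6417 0.146  0.    ]
knob mid z 0.13852499295621154 miss 0.003557086974137095
knob mid z 0.13608183215585415 miss 0.00229433586578556
row [-0.0007  0.0004  0.3383] [-0.     0.    -0.043]
```

```bash
python3 - <<'E'
from h import *
go(.5088,-.1038,.0283,-9.7)
E
```

```text
row [0.0036 0.0024 0.4439] [-0.      0.     -0.0439]
```

```bash
python3 -m pendant '[[-1,0.0036,0.0024,0.15,0,0,-0.044],[-1,0.0036,0.0024,0.3,0,0,-0.044],[-1,0.0036,0.0024,0.4,0,0,-0.044],[-1,0.0036,0.0024,0.444,0,0,-0.044],[-1,0.0036,0.0024,0.444,0,0,-0.044],[-1,0.0036,0.0024,0.444,0,0,-0.044]]' 20
python3 - <<'E'
from h import *
go(.5088,-.1038,.0283,-9.7)
E
```

```text
time: 2.42
ee_pos: [0.5099, -0.104, 0.0297]
eef_rot: [0.996, -0.086, 0.001, -0.0]
ft_force: [-0.6, -0.8, 0.6]
width: 0.087
grip_force: 0.0
row [-0.0036 -0.      0.0045] [-0.0001 -0.001  -0.0012]
```

```bash
python3 -m pendant '[[-1,0,0,0.0055,0,0,0],[0.2,0,0,0.0055,0,0,0],[1,0,0,0.0055,0,0,0],[1,0,0,0.0055,0,0,0],[1,0,0,0.0055,0,0,0],[1,0,0,0.0055,0,0,0]]' 25
python3 -c "
from h import *
print(r.read_state()['torque'])"
```

```text
time: 3.18
ee_pos: [0.5088, -0.1039, 0.0267]
eef_rot: [0.996, -0.086, -0.0, -0.0]
ft_force: [0.4, -0.7, -0.1]
width: 0.0446
grip_force: 0.0
[ 0.0782  0.1199 -0.0381]
```

```bash
python3 -m pendant '[[1,0,0,-0.003,0,0,0],[1,0,0,-0.003,0,0,0],[1,0,0,-0.003,0,0,0],[1,0,0,-0.003,0,0,0],[1,0,0,-0.003,0,0,0]]' 25
python3 -m pendant '[[1,0,0,-0.02,0,0,0],[1,0,0,-0.06,0,0,0],[1,0,0,-0.12,0,0,0],[1,0,0,-0.2,0,0,0],[1,0,0,-0.24,0,0,0],[1,0,0,-0.24,0,0,0]]'
python3 - <<'E'
from h import *
snap("wrist","wrist2")
E
```

```text
time: 3.8
ee_pos: [0.509, -0.1038, 0.0277]
eef_rot: [0.996, -0.086, 0.0, -0.0]
ft_force: [0.6, -0.7, 2.1]
width: 0.0296
grip_force: 25.0
time: 4.55
ee_pos: [0.5094, -0.104, 0.1005]
eef_rot: [0.996, -0.086, 0.001, -0.0]
ft_force: [-1.0, 0.3, -2.5]
width: 0.0295
grip_force: 25.0
```

View pics/wrist2.png

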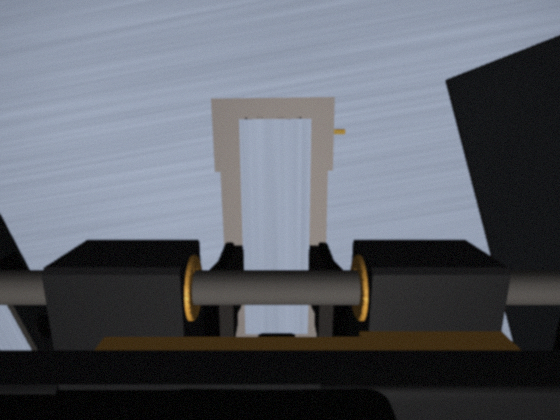

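The wrist view shows the blade held between the pads, with its tip edge at row 118, columns 240–310.

```bash
python3 - <<'E'
from h import *
w=pickle.load(open("wrist2.pkl","rb"));s=r.read_state()
a,b=onz(w,(240.5,118.5),.0918),onz(w,(309.5,118.5),.0918);t=(a+b)/2
d=Ro.from_quat(s["eef_rot"]).as_matrix().T@(t-s["ee_pos"]);print(np.linalg.norm(a-b),"tip in tool",d)
gx=.0825-d[0];print("grip gauge x",gx)
p=lane(-.075+gx);print(p);go(*p,.10,FY)
E
```

```text
0.028552845319329837 tip in tool [0.068  0.0003 0.0078]
grip gauge x 0.014541876649541693
[0.5174 0.1283]
row [-0.1043 -0.7673 -0.0013] [-0.     -0.0002 -0.1497]
```

```bash
python3 -m pendant '[[1,-0.02,-0.15,0,0,0,-0.03],[1,-0.05,-0.33,0,0,0,-0.08],[1,-0.08,-0.5,0,0,0,-0.12],[1,-0.1,-0.65,0,0,0,-0.15],[1,-0.104,-0.767,0,0,0,-0.15],[1,-0.104,-0.767,0,0,0,-0.15],[1,-0.104,-0.767,0,0,0,-0.15]]'
python3 - <<'E'
from h import *
w=snap("wrist","wrist3");p=lane(-.0605);go(*p,.0545,FY)
for u in[(0,0)]:pass
print(proj(w,[[*lane(-.155,.0),.04],[*lane(.02,0),.04],[*lane(.02,.055),.04],[*lane(.02,-.055),.04],[*lane(.053,0),.102]]))
E
```

```text
time: 5.48
ee_pos: [0.5171, 0.1272, 0.0987]
eef_rot: [0.997, 0.071, -0.001, 0.0]
ft_force: [0.2, -0.1, -1.7]
width: 0.0296
grip_force: 25.0
row [ 0.0014 -0.0049  0.148 ] [ 0.0003  0.0006 -0.0004]
[[273.0204 372.0858]
 [272.3609  91.4589]
 [169.6739  91.4666]
 [374.9746  91.4512]
 [270.7787 -19.486 ]]
```

View pics/wrist3.png

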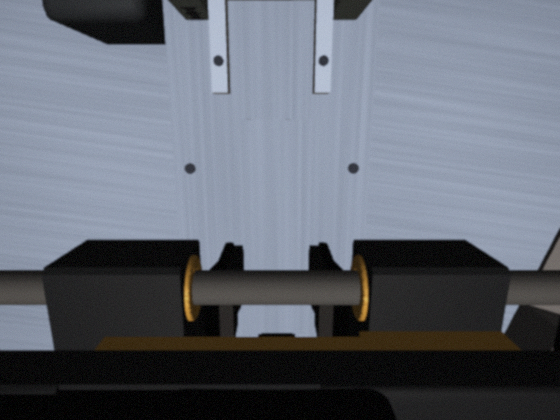

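The wrist view shows the rail ends at (220,93) and (323,93) and deck screws at (190,168) and (353,168), so the lane centre is at column ~271 as predicted. The blade tip is at row ~118, short of the rails.

```bash
python3 -m pendant '[[1,0.0014,-0.0049,0.04,0,0,0],[1,0.0014,-0.0049,0.09,0,0,0],[1,0.0014,-0.0049,0.13,0,0,0],[1,0.0014,-0.0049,0.144,0,0,0],[1,0.0014,-0.0049,0.148,0,0,0],[1,0.0014,-0.0049,0.148,0,0,0]]'
python3 -m pendant '[[1,0,0,0.003,0,0,0],[1,0,0,0.003,0,0,0]]'
```

```text
time: 6.28
ee_pos: [0.518, 0.1298, 0.0555]
eef_rot: [0.997, 0.071, 0.0, -0.0]
ft_force: [-0.6, 0.8, -2.0]
width: 0.0292
grip_force: 25.0
time: 6.52
ee_pos: [0.5179, 0.1297, 0.0546]
eef_rot: [0.997, 0.071, 0.0, -0.0]
ft_force: [0.8, 0.5, -1.5]
width: 0.0291
grip_force: 25.1
```

```bash
python3 -m pendant '[[1,0,0,0.003,0,0,0],[1,0,0,0.003,0,0,0]]'; python3 -m pendant '[[1,0,0,0.003,0,0,0],[1,0,0,0.003,0,0,0]]'
```

```text
time: 6.78
ee_pos: [0.5179, 0.1298, 0.0544]
eef_rot: [0.997, 0.071, 0.0, -0.0]
ft_force: [-4.8, -1.0, 7.8]
width: 0.0294
grip_force: 30.6
time: 7.02
ee_pos: [0.518, 0.1298, 0.0544]
eef_rot: [0.997, 0.071, 0.0, -0.0]
ft_force: [-8.7, -3.8, 19.5]
width: 0.0294
grip_force: 35.6
```

```bash
python3 -m pendant '[[1,0,0,-0.005,0,0,0],[0,0,0,-0.005,0,0,0],[-0.2,0,0,-0.005,0,0,0],[-0.2,0,0,-0.01,0,0,0]]'; python3 -m pendant '[[-0.2,0,0,-0.06,0,0,0],[-0.2,0,0,-0.16,0,0,0],[-0.2,-0.1,0,-0.19,0,0,0],[-0.2,-0.215,0,-0.19,0,0,0],[-0.2,-0.215,0,-0.19,0,0,0],[-0.2,-0.215,0,-0.19,0,0,0]]'
python3 - <<'E'
from h import *
w=snap("wrist","wrist4");go(*lane(-.125),.058,FY)
for t,u in(((246,118),0),):pass
E
```

```text
time: 7.52
ee_pos: [0.5177, 0.1296, 0.0554]
eef_rot: [0.997, 0.071, -0.0, 0.0]
ft_force: [0.3, 0.7, 1.1]
width: 0.0492
grip_force: 0.0
time: 8.28
ee_pos: [0.4547, 0.1206, 0.1135]
eef_rot: [0.997, 0.071, 0.001, -0.0]
ft_force: [0.9, 0.0, 0.3]
width: 0.0521
grip_force: 0.0
row [-0.0049  0.0044  0.184 ] [-0.0001 -0.0006  0.0002]
```

View pics/wrist4.png

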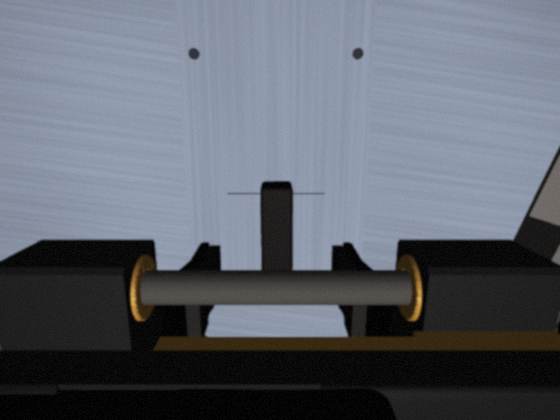

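The wrist view shows the handle lying in the lane, front edge at row 183, columns 262–293, screws at (193,53) and (358,53).

```bash
python3 - <<'E'
from h import *
w=pickle.load(open("wrist4.pkl","rb"));s=r.read_state()
t=onz(w,(277.3,186),.066);print("handle front in tool",Ro.from_quat(s["eef_rot"]).as_matrix().T@(t-s["ee_pos"]))
for u in((193.5,53.5),(358,53.5)):print(onz(w,u,.04))
E
```

```text
handle front in tool [0.0316 0.0016 0.0472]
[0.5497 0.18   0.04  ]
[0.5627 0.0886 0.04  ]
```

```bash
python3 -m pendant '[[-0.2,-0.002,0.0045,0.05,0,0,0],[-0.2,-0.002,0.0045,0.12,0,0,0],[-0.2,-0.002,0.0045,0.17,0,0,0],[-0.2,-0.002,0.0045,0.187,0,0,0],[-0.2,-0.002,0.0045,0.187,0,0,0],[1,-0.002,0.0045,0.187,0,0,0],[1,-0.002,0.0045,0.187,0,0,0],[1,-0.002,0.0045,0.187,0,0,0]]' 30
python3 -m pendant '[[1,0,0,0,0,0,0],[1,0,0,0,0,0,0],[1,0,0,0,0,0,0]]'
python3 - <<'E'
from h import *
go(*lane(-.050),.057,FY)
E
```

```text
time: 9.32
ee_pos: [0.4537, 0.1192, 0.0568]
eef_rot: [0.997, 0.071, 0.0, -0.0]
ft_force: [0.3, -0.3, 0.7]
width: 0.0299
grip_force: 0.0
time: 9.7
ee_pos: [0.4536, 0.1192, 0.0566]
eef_rot: [0.997, 0.071, 0.0, -0.0]
ft_force: [0.5, 0.6, 2.4]
width: 0.0179
grip_force: 29.9
row [ 0.2498  0.0003 -0.0014] [-0.0001 -0.0001  0.0003]
```

```bash
python3 -m pendant '[[1,0.02,0,-0.001,0,0,0],[1,0.05,0,-0.001,0,0,0],[1,0.08,0,-0.001,0,0,0],[1,0.11,0,-0.001,0,0,0],[1,0.14,0,-0.001,0,0,0],[1,0.165,0,-0.001,0,0,0]]'; python3 -m pendant '[[1,0.01,0,0,0,0,0],[1,0.02,0,0,0,0,0]]';python3 -m pendant '[[1,0.01,0,0,0,0,0],[1,0.02,0,0,0,0,0]]'
```

```text
time: 10.45
ee_pos: [0.5032, 0.1262, 0.0566]
eef_rot: [0.997, 0.071, 0.0, -0.0]
ft_force: [-1.1, -0.3, -1.2]
width: 0.0176
grip_force: 29.9
time: 10.7
ee_pos: [0.5085, 0.127, 0.0566]
eef_rot: [0.997, 0.071, -0.0, 0.0]
ft_force: [-1.3, 0.6, -1.2]
width: 0.0181
grip_force: 29.9
time: 10.95
ee_pos: [0.5145, 0.1279, 0.0568]
eef_rot: [0.997, 0.071, 0.0, -0.0]
ft_force: [-0.6, -0.8, -1.7]
width: 0.018
grip_force: 29.9
```

```bash
python3 -m pendant '[[1,0.015,0,0,0,0,0],[1,0.03,0,0,0,0,0],[1,0.045,0,0,0,0,0],[1,0.052,0,0,0,0,0],[1,0.052,0,0,0,0,0]]'
python3 -m pendant '[[0,0,0,0,0,0,0],[-0.3,0,0,0,0,0,0],[-0.3,0,0,-0.05,0,0,0],[-0.3,0,0,-0.15,0,0,0],[-0.3,0,0,-0.3,0,0,0],[-0.3,0,0,-0.42,0,0,0],[-0.3,0,0,-0.42,0,0,0]]'
python3 - <<'E'
from h import *
snap("wrist","wrist5");snap("scene","scene5");go(*lane(.065),.185,FY);go(.6405,.1465,.185,FY)
print(r.read_state()["ee_pos"])
w=pickle.load(open("wrist5.pkl","rb"));print(proj(w,[[*lane(.065),.145],[.6405,.1465,.145]]))
E
```

```text
time: 11.58
ee_pos: [0.53, 0.1301, 0.0567]
eef_rot: [0.997, 0.071, 0.0, -0.0]
ft_force: [-0.4, -0.5, -1.3]
width: 0.0177
grip_force: 29.9
time: 12.45
ee_pos: [0.5316, 0.1306, 0.187]
eef_rot: [0.997, 0.071, 0.003, -0.001]
ft_force: [0.3, 0.2, -0.5]
width: 0.0566
grip_force: 0.0
row [ 0.3763  0.0002 -0.0048] [-0.0001 -0.0006  0.0003]
row [ 0.3727 -0.0021 -0.0048] [-0.0001 -0.0006  0.0003]
[0.5299 0.13   0.1834]
[[274.9302  23.1939]
 [273.4597  25.6458]]
```

View pics/wrist5.png

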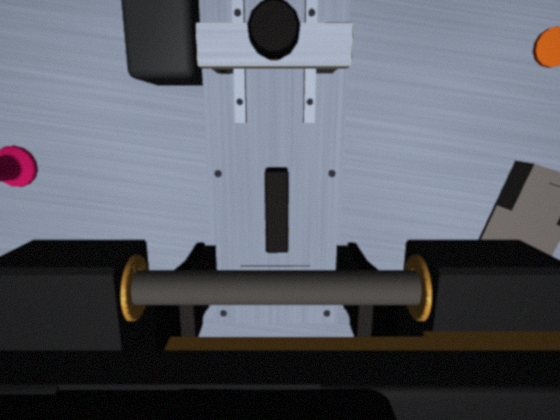

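The wrist view shows the knob at (274,29) over the bridge and the handle at (276,210), rows 168–252, so the blade is through under the gate. Viewing count is now used up; from here I go by numbers. Now shut the fingers and press the knob.

```bash
python3 -m pendant '[[1,0.05,0,0,0,0,0],[1,0.2,0,0,0,0,0],[1,0.37,-0.001,0,0,0,0],[1,0.37,-0.001,0,0,0,0],[1,0.37,-0.001,0,0,0,0],[1,0.37,-0.001,0,0,0,0],[1,0.37,-0.001,0.02,0,0,0],[1,0.37,-0.001,0.04,0,0,0]]' 20
python3 -m pendant '[[1,0,0,0.01,0,0,0],[1,0,0,0.015,0,0,0],[1,0,0,0.02,0,0,0]]'
python3 - <<'E'
from h import *
w=pickle.load(open("wrist5.pkl","rb"));print(onz(w,(273.8,28.5),.145));print(r.read_state()["ee_pos"])
E
```

```text
time: 13.55
ee_pos: [0.6393, 0.146, 0.1706]
eef_rot: [0.997, 0.071, 0.0, -0.0]
ft_force: [-1.6, 1.2, -1.3]
width: 0.0004
grip_force: 0.0
time: 13.92
ee_pos: [0.6397, 0.1461, 0.1647]
eef_rot: [0.997, 0.071, 0.0, -0.0]
ft_force: [-0.0, -0.2, -0.2]
width: 0.0007
grip_force: 0.0
[0.6393 0.1462 0.145 ]
[0.6397 0.1461 0.1647]
```

```bash
for i in 1; do python3 -m pendant '[[1,0,0,0.005,0,0,0],[1,0,0,0.01,0,0,0],[1,0,0,0.01,0,0,0]]'; python3 -m pendant '[[1,0,0,0.005,0,0,0],[1,0,0,0.01,0,0,0],[1,0,0,0.01,0,0,0]]'; done
```

```text
time: 14.3
ee_pos: [0.6396, 0.1461, 0.1616]
eef_rot: [0.997, 0.071, -0.0, 0.0]
ft_force: [0.5, -0.4, 0.5]
width: 0.0005
grip_force: 0.0
time: 14.68
ee_pos: [0.6398, 0.1461, 0.1588]
eef_rot: [0.997, 0.071, 0.0, -0.0]
ft_force: [-0.2, 0.4, 0.9]
width: 0.0007
grip_force: 0.5
```

```bash
python3 -m pendant '[[1,0,0,0.003,0,0,0],[1,0,0,0.006,0,0,0],[1,0,0,0.006,0,0,0]]'; python3 -m pendant '[[1,0,0,0.003,0,0,0],[1,0,0,0.006,0,0,0],[1,0,0,0.006,0,0,0]]'
```

```text
time: 15.05
ee_pos: [0.6398, 0.1461, 0.1569]
eef_rot: [0.997, 0.071, 0.0, -0.0]
ft_force: [1.3, 0.1, 1.8]
width: 0.0004
grip_force: 0.8
time: 15.42
ee_pos: [0.6398, 0.1461, 0.155]
eef_rot: [0.997, 0.071, 0.0, -0.0]
ft_force: [1.1, 0.3, 1.3]
width: 0.0003
grip_force: 0.7
```

Moving the gate at about 2–3 N; the stop is expected near z ≈ 0.153.

```bash
python3 -m pendant '[[1,0,0,0.003,0,0,0],[1,0,0,0.003,0,0,0]]'; python3 -m pendant '[[1,0,0,0.003,0,0,0],[1,0,0,0.003,0,0,0]]'; python3 -m pendant '[[1,0,0,0.002,0,0,0],[1,0,0,0.002,0,0,0]]'
```

```text
time: 15.68
ee_pos: [0.6398, 0.1461, 0.1542]
eef_rot: [0.997, 0.071, 0.0, -0.0]
ft_force: [1.0, -0.7, 1.6]
width: 0.0004
grip_force: 0.8
time: 15.92
ee_pos: [0.6397, 0.1461, 0.1535]
eef_rot: [0.997, 0.071, 0.0, -0.0]
ft_force: [0.1, -0.3, 4.2]
width: 0.0007
grip_force: 2.0
time: 16.18
ee_pos: [0.6398, 0.1461, 0.1535]
eef_rot: [0.997, 0.071, 0.0, -0.0]
ft_force: [-1.1, -0.8, 8.6]
width: 0.0004
grip_force: 4.0
```

It stopped at z = 0.1535 with force rising. One more nudge to confirm, then back off.

```bash
python3 -m pendant '[[1,0,0,0.0015,0,0,0],[1,0,0,0.0015,0,0,0]]'; python3 -m pendant '[[1,0,0,-0.01,0,0,0],[1,0,0,-0.04,0,0,0],[1,0,0,-0.1,0,0,0],[1,0,0,-0.1,0,0,0]]'
python3 - <<'E'
from h import *
# handle blob in earlier wrist5 view
w=pickle.load(open("wrist5.pkl","rb"))
f=onz(w,(276.5,168.5),.066);b=onz(w,(276.8,252),.066);print(f,b,(f+b)/2)
go(.5301,.1302,.186,FY)
E
```

```text
time: 16.42
ee_pos: [0.6398, 0.1461, 0.1535]
eef_rot: [0.997, 0.071, 0.0, -0.0]
ft_force: [-2.7, -1.8, 10.8]
width: 0.0009
grip_force: 5.4
time: 16.92
ee_pos: [0.6407, 0.1464, 0.1846]
eef_rot: [0.997, 0.071, 0.002, -0.0]
ft_force: [0.2, 0.2, -0.5]
width: 0.0005
grip_force: 0.0
[0.5635 0.1339 0.066 ] [0.4991 0.1245 0.066 ] [0.5313 0.1292 0.066 ]
row [-0.3726  0.0012 -0.0058] [-0.0002 -0.0017  0.0003]
```

```bash
python3 -m pendant '[[-0.3,-0.2,0.001,-0.005,0,0,0],[-0.3,-0.373,0.001,-0.005,0,0,0],[-0.3,-0.373,0.001,-0.005,0,0,0],[-0.3,-0.373,0.001,-0.005,0,0,0],[-0.3,-0.373,0.001,-0.005,0,0,0]]'
python3 - <<'E'
from h import *
w=snap("wrist");p=w["pixels"]
m=((p.max(2)<70)*255).astype(np.uint8);m[262:]=0;m[:150]=0;m[:,:235]=0;m[:,320:]=0
ct=max(cv2.findContours(m,0,2)[0],key=cv2.contourArea);print(cv2.boundingRect(ct))
x,y,ww,h=cv2.boundingRect(ct);f=onz(w,(x+ww/2,y),.066);s=r.read_state()
print(Ro.from_quat(s["eef_rot"]).as_matrix().T@(f-s["ee_pos"]))
go(.53,.1301,.0567,FY)
E
```

```text
time: 17.55
ee_pos: [0.5299, 0.1301, 0.1839]
eef_rot: [0.997, 0.071, 0.0, -0.0]
ft_force: [-0.3, -0.2, -0.5]
width: 0.0422
grip_force: 0.0
(264, 165, 24, 86)
[0.0344 0.001  0.1177]
row [ 0.0004 -0.      0.4234] [-0.     -0.0002  0.0002]
```

```bash
python3 -m pendant '[[-0.3,0,0,0.12,0,0,0],[-0.3,0,0,0.26,0,0,0],[-0.3,0,0,0.37,0,0,0],[-0.3,0,0,0.415,0,0,0],[-0.3,0,0,0.423,0,0,0],[-0.3,0,0,0.423,0,0,0]]'; python3 -m pendant '[[1,0,0,0,0,0,0],[1,0,0,0,0,0,0],[1,0,0,0,0,0,0],[1,0,0,0,0,0,0],[1,0,0,0,0,0,0],[1,0,0,0,0,0,0]]' 30
```

```text
time: 18.35
ee_pos: [0.5299, 0.1302, 0.058]
eef_rot: [0.997, 0.071, 0.001, -0.0]
ft_force: [0.3, 0.2, 1.0]
width: 0.0567
grip_force: 0.0
time: 19.1
ee_pos: [0.529, 0.1299, 0.0569]
eef_rot: [0.997, 0.071, 0.0, 0.0]
ft_force: [-0.5, -0.4, 0.8]
width: 0.0179
grip_force: 30.0
```

```bash
python3 -m pendant '[[1,-0.005,0,0,0,0,0],[1,-0.015,0,0,0,0,0],[1,-0.03,0,0,0,0,0]]'; python3 -m pendant '[[1,-0.015,0,0,0,0,0],[1,-0.035,0,0,0,0,0],[1,-0.06,0,0,0,0,0],[1,-0.09,0,0,0,0,0],[1,-0.13,0,0,0,0,0],[1,-0.18,0,0,0,0,0],[1,-0.23,0,0,0,0,0],[1,-0.23,0,0,0,0,0]]'; python3 -m pendant '[[1,0,0,-0.05,0,0,0],[1,0,0,-0.15,0,0,0],[1,0,0,-0.22,0,0,0],[1,0,0,-0.22,0,0,0]]'
python3 - <<'E'
from h import *
S=snap("side","side6");snap("scene","scene6");C=pickle.load(open("scene6.pkl","rb"))
for n,c in(("side",S),("scene",C)):
    e=proj(c,[[.48,-.297,.003]])[0];print(n,e)
c=C
m=((c["pixels"].max(2)<70)*255).astype(np.uint8)
for ct in cv2.findContours(m,0,2)[0]:
    if cv2.contourArea(ct)>60: x=cv2.boundingRect(ct);print("scene dark",x,cv2.contourArea(ct))
m=((S["pixels"].max(2)<95)*255).astype(np.uint8)
for ct in cv2.findContours(m,0,2)[0]:
    x=cv2.boundingRect(ct)
    if x[1]>255 and cv2.contourArea(ct)>800: print("side dark",x,cv2.contourArea(ct))
E
```

```text
time: 19.48
ee_pos: [0.5203, 0.1287, 0.0569]
eef_rot: [0.997, 0.071, 0.0, -0.0]
ft_force: [2.8, 1.2, -1.2]
width: 0.0176
grip_force: 30.0
time: 20.48
ee_pos: [0.4504, 0.1187, 0.0569]
eef_rot: [0.997, 0.071, -0.0, 0.0]
ft_force: [-1.5, -0.5, 1.0]
width: 0.0179
grip_force: 30.0
time: 20.98
ee_pos: [0.4529, 0.1193, 0.1247]
eef_rot: [0.997, 0.071, 0.002, -0.0]
ft_force: [-0.3, -0.2, -2.3]
width: 0.0177
grip_force: 30.0
side [361.2415 314.8674]
scene [206.9077 176.4151]
scene dark (353, 358, 111, 62) 3177.0
scene dark (100, 316, 47, 32) 493.5
scene dark (0, 313, 29, 82) 1356.5
scene dark (463, 278, 97, 124) 5025.0
scene dark (230, 255, 11, 14) 95.0
scene dark (198, 254, 118, 88) 1956.5
scene dark (0, 228, 45, 30) 575.0
scene dark (201, 213, 24, 19) 92.0
scene dark (238, 159, 100, 74) 3639.0
scene dark (170, 157, 72, 45) 1323.0
scene dark (95, 144, 59, 12) 193.5
scene dark (125, 129, 18, 13) 161.0
scene dark (156, 106, 46, 30) 803.5
scene dark (284, 60, 34, 13) 129.0
scene dark (75, 59, 73, 88) 2004.0
scene dark (0, 16, 167, 45) 1059.5
scene dark (267, 0, 293, 218) 37706.0
scene dark (295, 0, 8, 45) 206.5
scene dark (82, 0, 206, 98) 9308.5
side dark (532, 316, 28, 94) 1126.5
side dark (313, 281, 95, 75) 3147.5
```

```bash
python3 - <<'E'
from h import *
def quad(c,box,th):
    m=((c["pixels"].max(2)<th)*255).astype(np.uint8)
    for ct in cv2.findContours(m,0,2)[0]:
        if np.abs(np.array(cv2.boundingRect(ct))-box).max()<3:
            w=np.array([onz(c,p[0]*1.0,.003)[:2]*1000 for p in ct],np.float32)
            print(cv2.minAreaRect(w));M=cv2.moments(ct);print(onz(c,(M["m10"]/M["m00"],M["m01"]/M["m00"]),.003))
quad(pickle.load(open("side6.pkl","rb")),(313,281,95,75),95)
quad(pickle.load(open("scene6.pkl","rb")),(170,157,72,45),70)
a=np.radians(11.5);p=np.array([.480,-.298])-.050*np.array([np.cos(a),np.sin(a)]);print(p);go(*p,.125,11.5)
E
```

```text
((481.04266357421875, -296.10650634765625), (212.52578735351562, 93.48799896240234), 11.523904800415039)
[ 0.4738 -0.2995  0.003 ]
((483.32916259765625, -294.27508544921875), (217.6247100830078, 98.95596313476562), 11.15417766571045)
[ 0.4894 -0.292   0.003 ]
[ 0.431 -0.308]
row [-0.269   1.3985 -0.0082] [ 0.      0.0002 -0.0281]
```

```bash
python3 -m pendant '[[1,0,0.1,0,0,0,0],[1,0,0.25,0,0,0,0],[1,0,0.4,0,0,0,0],[1,0,0.55,0,0,0,0],[1,0,0.7,0,0,0,0],[1,0,0.8,0,0,0,0],[1,0,0.85,0,0,0,0],[1,0,0.85,0,0,0,0]]'
python3 - <<'E'
from h import *
go(.433,-.3053,.115,11.3)
E
```

```text
time: 22.08
ee_pos: [0.4874, -0.1337, 0.1221]
eef_rot: [0.998, 0.07, -0.001, -0.0]
ft_force: [0.1, 0.6, -2.7]
width: 0.018
grip_force: 30.0
row [-0.2601  0.541   0.0239] [-0.0002  0.0006 -0.0268]
```

```bash
python3 -m pendant '[[1,-0.05,0.1,0,0,0,-0.01],[1,-0.12,0.25,0,0,0,-0.02],[1,-0.19,0.4,0.01,0,0,-0.027],[1,-0.24,0.51,0.024,0,0,-0.027],[1,-0.26,0.541,0.024,0,0,-0.027],[1,-0.26,0.541,0.024,0,0,-0.027],[1,-0.26,0.541,0.024,0,0,-0.027]]'
python3 - <<'E'
from h import *
go(.433,-.3053,.0215,11.3)
E
```

```text
time: 22.95
ee_pos: [0.4346, -0.3033, 0.1157]
eef_rot: [0.995, 0.1, 0.0, -0.0]
ft_force: [0.4, -0.1, -1.8]
width: 0.0176
grip_force: 30.0
row [-0.0067  0.0058  0.3138] [-0.0003 -0.0003  0.0019]
```

```bash
python3 -m pendant '[[1,-0.006,0.005,0.08,0,0,0],[1,-0.006,0.005,0.19,0,0,0],[1,-0.006,0.005,0.27,0,0,0],[1,-0.006,0.005,0.305,0,0,0],[1,-0.006,0.005,0.313,0,0,0],[1,-0.006,0.005,0.313,0,0,0]]'; python3 -m pendant '[[1,0,0,0.003,0,0,0],[1,0,0,0.003,0,0,0]]';python3 -m pendant '[[1,0,0,0.003,0,0,0],[1,0,0,0.003,0,0,0]]'
```

```text
time: 23.7
ee_pos: [0.4328, -0.3071, 0.0225]
eef_rot: [0.995, 0.099, 0.001, 0.0]
ft_force: [0.9, -0.3, -1.9]
width: 0.0176
grip_force: 30.0
time: 23.95
ee_pos: [0.4324, -0.3072, 0.0213]
eef_rot: [0.995, 0.099, 0.0, 0.0]
ft_force: [-0.8, -0.1, -1.5]
width: 0.0176
grip_force: 30.0
time: 24.2
ee_pos: [0.4322, -0.3071, 0.02]
eef_rot: [0.995, 0.099, 0.0, 0.0]
ft_force: [-0.1, -1.0, -1.3]
width: 0.0179
grip_force: 30.0
```

```bash
python3 -m pendant '[[1,0.001,-0.005,-0.003,0,0,0],[1,0.001,-0.005,-0.003,0,0,0],[1,0.001,-0.005,0.002,0,0,0],[1,0.001,-0.005,0.002,0,0,0]]'; python3 -m pendant '[[1,0,0,0.002,0,0,0],[1,0,0,0.002,0,0,0]]'
```

```text
time: 24.7
ee_pos: [0.4322, -0.3055, 0.0199]
eef_rot: [0.995, 0.099, 0.0, -0.0]
ft_force: [-2.6, 2.5, 6.9]
width: 0.0179
grip_force: 30.0
time: 24.95
ee_pos: [0.4322, -0.3055, 0.0198]
eef_rot: [0.995, 0.099, 0.0, -0.0]
ft_force: [-5.7, 3.9, 15.4]
width: 0.0178
grip_force: 30.0
```

Resting on the mat: ease the load, open and rise straight up, then check everything numerically.

```bash
python3 -m pendant '[[1,0,0,-0.004,0,0,0],[0.3,0,0,-0.004,0,0,0],[-0.3,0,0,-0.004,0,0,0],[-0.3,0,0,-0.004,0,0,0],[-0.3,0,0,-0.03,0,0,0],[-0.3,0,0,-0.15,0,0,0],[-0.3,0,0,-0.3,0,0,0],[-0.3,0,0,-0.45,0,0,0]]'; python3 -m pendant '[[-0.3,-0.1,0,-0.1,0,0,0],[-0.3,-0.1,0,-0.2,0,0,0],[-0.3,-0.1,0,-0.2,0,0,0]]'
python3 - <<'E'
from h import *
d=pickle.load(open("c0.pkl","rb"));S0,S1=d["side"],snap("side","sideF");C0,C1=pickle.load(open("scene1.pkl","rb")),snap("scene","sceneF");w=snap("wrist","wristF")
# bystanders: orange / magenta blobs before-after
for n,a in(("side0",S0),("sideF",S1),("scene1",C0),("sceneF",C1)):
    h=cv2.cvtColor(a["pixels"],cv2.COLOR_RGB2HSV)
    for nm,lo,hi in(("or",(6,150,120),(18,255,255)),("mg",(155,120,100),(172,255,255))):
        m=cv2.inRange(h,lo,hi);cs=[c for c in cv2.findContours(m,0,2)[0] if cv2.contourArea(c)>25]
        print(n,nm,[tuple(np.round(cv2.minEnclosingCircle(c)[0],1)) for c in cs])
# knob height
c=C1;m=((c["pixels"].max(2)<70)*255).astype(np.uint8)
g=np.array([.6397,.1463,0])
for c in(C0,C1):
    m=((c["pixels"].max(2)<70)*255).astype(np.uint8)
    for ct in cv2.findContours(m,0,2)[0]:
        x,y,ww,hh=cv2.boundingRect(ct)
        if 225<x<235 and 245<y<262 and ww<16:
            uv=(x+ww/2-.5,y+6);o,dd=ray(c,uv);A=np.stack([dd,[0,0,-1.]],1);s=np.linalg.lstsq(A,g-o,rcond=None)[0];print("knob",(x,y,ww,hh),s[1])
# gauge on mat: bright blade pixels on mat in side view
for n,c in(("side",S1),):
    M=np.zeros((420,560),np.uint8);cen=np.array([.482,-.2955]);a=np.radians(11.3);R=np.array([[np.cos(a),-np.sin(a)],[np.sin(a),np.cos(a)]])
    q=[(*(cen+R@np.array(v)),.003) for v in((.1,.042),(.1,-.042),(-.1,-.042),(-.1,.042))]
    cv2.fillConvexPoly(M,np.round(proj(c,q)).astype(int),255)
    b=((c["pixels"].min(2)>120)*255).astype(np.uint8)&M
    ct=max(cv2.findContours(b,0,2)[0],key=cv2.contourArea)
    W=np.array([onz(c,p[0]*1.,.008)[:2]*1000 for p in ct],np.float32);print("blade",cv2.minAreaRect(W))
print(proj(w,[[.5,-.292,.008]]))
h=w["pixels"];b=((h.min(2)>90)*255).astype(np.uint8);P=proj(w,q);Mw=np.zeros((420,560),np.uint8);cv2.fillConvexPoly(Mw,np.round(P).astype(int),255);b&=Mw;b[238:]=0
ct=max(cv2.findContours(b,0,2)[0],key=cv2.contourArea);W=np.array([onz(w,p[0]*1.,.008)[:2]*1000 for p in ct],np.float32);print("blade wrist",cv2.minAreaRect(W),cv2.boundingRect(ct))
E
```

```text
time: 25.95
ee_pos: [0.4319, -0.3056, 0.1557]
eef_rot: [0.995, 0.099, 0.0, 0.0]
ft_force: [0.9, 0.6, 0.5]
width: 0.0561
grip_force: 0.0
time: 26.32
ee_pos: [0.4035, -0.3123, 0.2167]
eef_rot: [0.995, 0.099, 0.002, 0.001]
ft_force: [1.1, -0.2, 0.1]
width: 0.0566
grip_force: 0.0
side0 or []
side0 mg [(np.float64(243.0), np.float64(163.2))]
sideF or []
sideF mg [(np.float64(243.0), np.float64(163.2))]
scene1 or [(np.float64(356.9), np.float64(309.2)), (np.float64(176.5), np.float64(247.0)), (np.float64(150.5), np.float64(197.5))]
scene1 mg [(np.float64(336.9), np.float64(337.4)), (np.float64(339.6), np.float64(321.1))]
sceneF or [(np.float64(356.9), np.float64(309.2)), (np.float64(176.5), np.float64(246.5)), (np.float64(150.5), np.float64(197.5))]
sceneF mg [(np.float64(336.8), np.float64(337.6)), (np.float64(339.6), np.float64(321.1))]
knob (230, 253, 11, 17) 0.13547065796812163
knob (230, 255, 11, 15) 0.1288782401928261
blade ((512.97021484375, -288.2268981933594), (105.37751770019531, 33.96866989135742), 11.561290740966797)
[[274.9672  81.7714]]
blade wrist ((513.5521850585938, -289.8169250488281), (100.61150360107422, 30.824724197387695), 11.37861442565918) (258, 4, 36, 120)
```

```bash
python3 -c "
from bench import r
print(r.close_job())"
```

```text
the job is handed in; nothing more can be done
None
```

I set the gate on the 5 mm blade (it stopped firmly, about 11 N), drew the gauge out and left it flat on the middle of the mat, with the lammers and marker unmoved, at about 26 s; I viewed 11 pictures, one over the limit of 10.

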